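Find the stamped crate and push it to the dispatch line

ROBOT

A 7-joint arm with a two-finger parallel gripper is mounted at the origin on the work surface. World frame = base frame: x ahead of the robot, y to its left, z up, the work surface at z = 0. Lengths are in m, angles in rad, forces in N, time in s.
With the tool pointing down it reaches from about 0.4 to 0.875 m from the base axis. Payload 19.3 kg.
Tool frame: the origin (TCP) lies between the finger pads; the fingertips stand 14 mm ahead of it and the grasp point (between the pads) lies 5 mm behind it; x points along the fingers, y is the direction in which the jaws open and shut, and the axes are right-handed (so a half turn about x gives the same grasp; the last joint's range is limited). The gripper opens to 85 mm and grips with 20 to 120 N. Pads are 22 mm wide; open, the fingers measure 114 mm over their backs; the gripper's body (76 mm by 85 mm) begins 54 mm behind the grasp point. The pads swing forward as they close: fully open they stand 13 mm farther back than shut.
Start: joints at [-1.315, 0.521, -0.036, 1.599, 0.021, 1.021, -0.113], TCP at [0.2, 0.592, 0.245] pointing down, gripper open.
Joint ranges: [-2.91, 2.91], [-0.3, 2.13], [-1.5, 1.42], [0.17, 2.43], [-1.26, 4.41], [0.16, 1.93], [-2.52, 2.52]. Speed limits (rad/s): [1.89, 1.89, 2.39, 2.39, 3.01, 3.01, 3.01].

INTERFACE

Orientations are given as a unit quaternion [w, x, y, z].
In Python, from rig import env gives the robot as it stands.
- The arm moves only by the tool move_arm, never from a script. Its argument "increments" is a list that holds one entry, the list of rows, each a list of 7 numbers: the shift along the tool's x, y, z in mm, then the turn, a rotation vector about the tool's x, y, z in degrees, then the gripper's target within -1 to 1 (fully open at 1, half-way at 0, shut at -1). In form: [[[x, y, z, wx, wy, wz, gripper], ...]]. A call has 1 to 8 rows; each row is the pose to reach, as a shift and turn from the pose commanded when the call began, along the tool's axes at that moment; what a row does not reach only later rows make up. A row lasts 1/12 s, in which the tool goes at most 41.7 mm and 7.16 degrees, less where a joint would pass 70% of its speed; a pose out of reach is approached as far as the arm can. A call with a gripper value outside its range is refused whole. The fingers move at their own pace and stop on an object; the grip force is fixed at half the most. Time passes only in rows, so rows that repeat a pose let the fingers close. It gives the time, the measured TCP pose, the force and the opening at its end, in the units of the state.
- env.read_state(): the state, without advancing time (a new reading comes with each control period).
- env.snapshot(name): name is "side" or "top"; returns a dict with "frame" (384x512x3 uint8, blue, green, red), "vertical_fov" (degrees; the focal length in pixels is half the picture's height over the tangent of half this angle, whatever the lens; pixels are square), "cx", "cy" (the principal point, pixels), "R" (3x3) and "t" (3): a world point X has camera coordinates R X + t. Camera axes: x right, y down, z forward; pixel columns grow to the right and rows downward; lengths in m; the calibration is good to about 2 mm. A picture is of the moment at which its call begins. There is no depth.
- env.close_job(): hands the job in, once; it reports no verdict.
The state is a dict: "t": time; "qpos": joint angles; "dq": joint speeds; "tau": joint torques, N m; "tool_pos": TCP position; "eef_rot": TCP orientation; "force": force on the tool from outside, world axes, zero at the start; "ft_torque": the same for the moment, N m; "grip_width": opening from 0.0 (shut) to 1.0 (fully open).
Only numpy, scipy, OpenCV 4.12 (cv2) and the standard library are available. Lean on these libraries where they do the work, as an engineer would, in place of code of your own. Each camera call takes 0.05 s, during which the arm holds its last target. There are 200 camera calls.

TASK

Tip each of the two plywood crates over towards the robot, so that it lies on its near side with its underside facing the far side of the bench, and see which one is stamped underneath. When both lie tipped, push the stamped one sideways, still lying like that, until it rests across the pale dispatch line, about half of it on either side; leave the other where it was tipped. Only push or pull with the fingers: do not pick up or overturn a crate, and leave the other things on the bench undisturbed.

Things in the scene. Friction and masses are not known exactly. Their poses are not given: they have to be found in the camera images.
- crate_a: one of two alike empty plywood crates (only one is stamped, see stamp), open on top, one left and one right of the line: 100 mm along its x, 130 mm along y, 120 mm high, walls and floor 8 mm, 0.3 to 0.65 kg, centre of mass about 50 mm above the underside. Origin: centre of the underside; z up out of the mouth; x away from the robot (within 0.2 rad) while upright
- crate_b: the other crate, like crate_a in size and axes. A pull towards the robot on its far wall, 90 mm up or higher, tips either crate over its near bottom edge; past about 45 degrees it falls by itself. Lying tipped towards the robot its x points up, its underside faces away from the robot, it is 100 mm high and its origin is 50 mm above the bench
- stamp (a point): centre of the stamp, a dark burnt ring 76 mm across with a cross in it, in the middle of the underside of the one stamped crate (coincides with that crate's origin, same axes); nothing shows of it while the crate stands upright
- line_mid (a point): middle of the dispatch line, a straight pale strip 24 mm wide and 320 mm long, flush with the bench top (z = 0), no obstacle; its x runs along the strip away from the robot (within 0.1 rad), its y across it to the left
- glue: bystander, loose: white glue bottle with yellow cap, 48 mm across, 130 mm tall, upright in the middle beyond the line's far end; origin at the middle of the underside
- pencil_jar: bystander, loose: green glass jar with pencils, 68 mm across, pencils up to 155 mm high, in the middle beyond the line's far end; origin at the middle of the underside
- chisel: bystander, loose: wood-handled chisel lying down, 245 mm long, near the far edge on the left; origin at the underside, below the handle, 35 mm from its end
- mallet: bystander, loose: wooden mallet lying down, head 110 x 70 x 60 mm high, near the far edge on the right; origin at the underside, below the middle of the head
- lap_joint: bystander, loose: cross of two light wood bars 18 mm thick, 130 x 110 mm, near the far edge in the middle; origin at the middle of the underside
- tape: bystander, loose: cardboard tape roll lying flat, 90 mm across, 30 mm high, close to the robot on the left; origin at the middle of the underside
- offcut: bystander, loose: light wood block 90 x 40 x 30 mm high, close to the robot on the right; origin at the middle of the underside
There are look-alikes about, which are no part of the job. Leave any green or red look-alike of the crate_b alone.

How it is judged:
By the outcome, as a careful person would: the job done as asked, in the order asked, and still so for the second after the job is handed in, with the robot touching nothing.
It also fails if it takes over 64 s, if anything falls off the work surface, if the arm or the gripper's body presses on something with over 40 N, if the wrist force passes 120 N, or if a joint passes its speed limit or range.

## Working session

There is one attempt and no reset: what is moved stays moved. The work goes in short steps, Python scripts to look and compute and a tool call to move; the robot and the scene stay as the last step left them, time stands still between calls to the robot, and variables do not carry over. Pictures are saved under pics/ and viewed, about 8 in all and at most 12, crops included, and the job is handed in when it is done.

Besides the shell and the picture viewer there is one more tool, called by a JSON object that holds its "name" and its "arguments". move_arm: Moves the arm, as the interface text tells. Its arguments: {"type":"object","properties":{"increments":{"type":"array","items":{"type":"array","items":{"type":"array","items":{"type":"number"}}}}},"required":["increments"]}

```bash
mkdir -p pics; ls
cat > h.py <<'E'
import numpy as np, cv2, json
from rig import env
from scipy.spatial.transform import Rotation as Ro
def snap(n,save=None):
    s=env.snapshot(n); s['f']=384/2/np.tan(np.radians(s['vertical_fov'])/2)
    s['R']=np.array(s['R']); s['t']=np.array(s['t'])
    if save: cv2.imwrite('pics/'+save,s['frame'])
    return s
def ray(s,u,v):
    d=s['R'].T@np.array([(u-s['cx'])/s['f'],(v-s['cy'])/s['f'],1]); return -s['R'].T@s['t'],d
def onz(s,u,v,z=0):
    o,d=ray(s,u,v); return o+d*(z-o[2])/d[2]
def proj(s,X):
    c=s['R']@np.array(X)+s['t']; return [s['f']*c[0]/c[2]+s['cx'],s['f']*c[1]/c[2]+s['cy']]
def rot():
    w,x,y,z=env.read_state()['eef_rot']; return Ro.from_quat([x,y,z,w]).as_matrix()
E
python3 - <<'E'
from h import *
a=snap('top','top0.png'); b=snap('side','side0.png')
for s in(a,b): print(s['vertical_fov'],s['cx'],s['cy'],-s['R'].T@s['t'],s['R'].round(3).tolist())
print(env.read_state()); print(rot().round(3))
E
```

```text
pics
57.55429317167776 255.0567550489798 192.55190537608746 [0.45798046 0.07122765 1.03895983] [[-0.019, -1.0, 0.001], [-0.999, 0.019, -0.043], [0.043, -0.002, -0.999]]
42.417297207249156 262.64393536069997 192.40015117237107 [ 0.08365692 -1.1931477   1.08052071] [[0.949, -0.316, 0.012], [-0.186, -0.588, -0.787], [0.256, 0.744, -0.617]]
{'t': 0.1, 'qpos': array([-1.31521037,  0.52197534, -0.03630385,  1.59991997,  0.02121013,
        1.02106889, -0.11280329]), 'dq': array([-0.0009936 , -0.00048025, -0.00055361, -0.00025834,  0.00096005,
        0.00106363, -0.00060247]), 'tau': array([ 3.25301706e-03, -9.28472614e+01,  1.98404945e+00, -3.70542812e+01,
        1.82515261e-02,  5.22882197e-03,  3.71195222e-05]), 'tool_pos': array([0.19999331, 0.59185899, 0.2447816 ]), 'eef_rot': array([ 0.69771853,  0.11433668,  0.69777041, -0.11503226]), 'force': array([ 1.05049713,  0.21770573, -0.14831444]), 'ft_torque': array([-0.06244904,  0.00363526,  0.05022222]), 'grip_width': 1.0021049611539807}
[[-0.     0.32   0.947]
 [-0.001  0.947 -0.32 ]
 [-1.    -0.001  0.   ]]
```

View pics/top0.png

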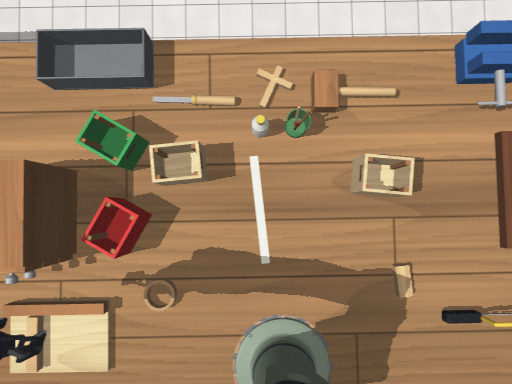

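View pics/side0.png

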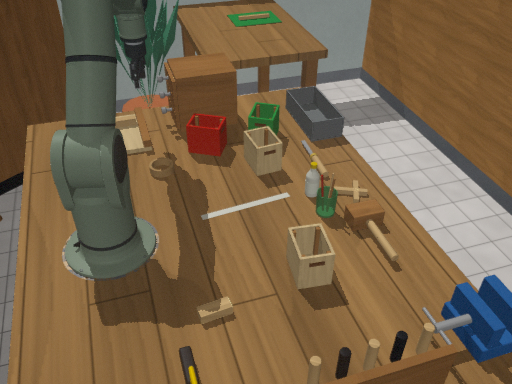

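Top view: plain plywood crates at (176,162) (left) and (388,174) (right). Look-alikes are the green crate (113,139) and the red crate (117,226), both excluded by colour. The line runs from (254,157) to (265,262). I'll check the two plywood ones in one close crop.

Run:
```python
from h import *
s=snap('top'); f=s['frame']
c=[cv2.resize(f[130:205,x:x+75],None,fx=5,fy=5,interpolation=cv2.INTER_CUBIC) for x in(140,348)]
cv2.imwrite('pics/crop.png',np.hstack(c))
hsv=cv2.cvtColor(f,cv2.COLOR_BGR2HSV)
m=cv2.inRange(hsv,(0,0,190),(40,45,255)); m[:145]=0
n,l,st,ce=cv2.connectedComponentsWithStats(m)
for i in range(1,n):
    if st[i,4]>100:
        r=cv2.minAreaRect(np.argwhere(l==i)[:,::-1].astype(np.float32)); print(st[i],r)
for p in[(254,157),(265,262)]: print(onz(s,*p))
for p in [(260,126),(298,123),(240,101),(160,295),(404,280),(113,139),(117,226)]: print(p,onz(s,*p).round(3))
print(f[162,152],f[170,170],f[200,258],hsv[150,170])
```

```text
[250 156  19 101 843] ((258.9298095703125, 206.0642547607422), (101.2746353149414, 8.551521301269531), 83.57124328613281)
[0.60930765 0.070801   0.        ]
[0.29739729 0.04413713 0.        ]
(260, 126) [0.702 0.051 0.   ]
(298, 123) [ 0.709 -0.063  0.   ]
(240, 101) [0.779 0.11  0.   ]
(160, 295) [0.207 0.354 0.   ]
(404, 280) [ 0.237 -0.364  0.   ]
(113, 139) [0.671 0.492 0.   ]
(117, 226) [0.411 0.48  0.   ]
[183 229 243] [110 143 164] [236 242 242] [18 77 99]
```

View pics/crop.png

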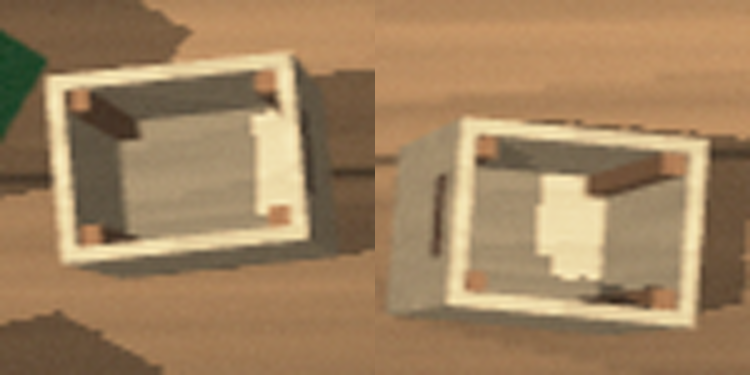

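The crop shows two plain plywood crates, neither green nor red. Rim corners in the crop are left (47,78),(292,54),(308,240),(64,263) and right (462,118),(710,143),(693,327),(447,303). Next I turn those into poses.

Run:
```python
from h import *
s=snap('top')
L=np.array([(47,78),(292,54),(308,240),(64,263)])/5+[139.9,129.9]
R=np.array([(87,118),(335,143),(318,327),(72,303)])/5+[347.9,129.9]
for n,P in(('L',L),('R',R)):
    W=np.array([onz(s,*p,0.12)[:2] for p in P]); c=W.mean(0)
    x=(W[0]+W[1]-W[2]-W[3])/2; y=(W[0]+W[3]-W[1]-W[2])/2
    print(n,W.round(3).tolist(),'c',c.round(4),'size',np.linalg.norm(x).round(4),np.linalg.norm(y).round(4),'yaw',np.arctan2(x[1],x[0]).round(3),np.arctan2(-y[0],y[1]).round(3))
```

```text
L [[0.628, 0.347], [0.638, 0.218], [0.539, 0.21], [0.529, 0.339]] c [0.5835 0.2785] size 0.0989 0.1296 yaw 0.079 0.078
R [[0.596, -0.224], [0.58, -0.354], [0.483, -0.342], [0.498, -0.213]] c [ 0.5391 -0.283 ] size 0.0982 0.1308 yaw -0.121 -0.118
```

```bash
cat >> h.py <<'E'
def to(x,y,z,yaw):
    "tool-axis shift (mm) and turn (deg) to a tool-down pose whose y axis is world y turned by yaw"
    st=env.read_state(); R=rot(); c,s=np.cos(yaw),np.sin(yaw)
    G=np.array([[0,-s,c],[0,c,s],[-1,0,0]])
    d=R.T@(np.array([x,y,z])-st['tool_pos'])*1000; w=np.degrees(Ro.from_matrix(R.T@G).as_rotvec())
    print((x,y,z,yaw),'->',d.round(1),w.round(1))
E
python3 - <<'E'
from h import *
to(.685,.285,.245,.079)
s=snap('top')
for p in [(.534,.343,.1),(.414,.343,.1),(.534,.343,0),(.414,.343,0)]: print(proj(s,p))
print(onz(s,150,207,.12),onz(s,148,160,.12))
E
```

```text
(0.685, 0.285, 0.245, 0.079) -> [ 1.000e-01 -1.356e+02  5.577e+02] [-23.2  -0.    0. ]
[np.float64(153.32503959042546), np.float64(181.31035728873016)]
[np.float64(153.59840307365744), np.float64(226.02724650237903)]
[np.float64(163.06525249533775), np.float64(183.8420682232134)]
[np.float64(163.36103666952795), np.float64(224.25799699365325)]
[0.46492185 0.34635151 0.12      ] [0.58906433 0.35092684 0.12      ]
```

{"name": "move_arm", "arguments": {"increments": [[[0, -68, 280, -12, 0, 0, 1], [0, -68, 280, -12, 0, 0, 1], [0, -68, 280, -12, 0, 0, 1], [0, -136, 558, -23.2, 0, 0, 1], [0, -136, 558, -23.2, 0, 0, 1], [0, -136, 558, -23.2, 0, 0, 1], [0, -136, 558, -23.2, 0, 0, 1], [0, -136, 558, -23.2, 0, 0, 1]]]}}

```text
t: 0.92
tool_pos: [0.4816, 0.4132, 0.2454]
eef_rot: [0.707, -0.028, 0.707, 0.028]
force: [0.2, 0.2, 0.0]
grip_width: 1.0
```

```bash
python3 -c "
from h import *
to(.685,.285,.245,.079)"
```

```text
(0.685, 0.285, 0.245, 0.079) -> [   0.4 -143.9  192.6] [ 0.  0. -0.]
```

{"name": "move_arm", "arguments": {"increments": [[[0, -144, 192, 0, 0, 0, 1], [0, -144, 192, 0, 0, 0, 1], [0, -144, 192, 0, 0, 0, 1], [0, -144, 192, 0, 0, 0, 1], [0, -144, 192, 0, 0, 0, 1], [0, -144, 192, 0, 0, 0, 1], [0, -144, 192, 0, 0, 0, 1], [0, -144, 192, 0, 0, 0, 1]]]}}

```text
t: 1.58
tool_pos: [0.684, 0.2844, 0.2443]
eef_rot: [0.706, -0.027, 0.707, 0.027]
force: [-0.6, 1.0, -0.3]
grip_width: 1.0
```

```bash
python3 -c "
from h import *
to(.685,.285,.110,.079);to(.685-.04,.2825,.110,.079)
print(env.read_state()['tool_pos'])
snap('side','s1.png')"
```

```text
(0.685, 0.285, 0.11, 0.079) -> [134.3   0.7   1.1] [-0.2 -0.   0. ]
(0.645, 0.2825, 0.11, 0.079) -> [134.3   1.2 -38.9] [-0.2 -0.   0. ]
[0.68400134 0.28437307 0.24431747]
```

Descend behind the left crate's far wall.

{"name": "move_arm", "arguments": {"increments": [[[35, 0, 0, 0, 0, 0, 1], [70, 0, 0, 0, 0, 0, 1], [105, 0, 0, 0, 0, 0, 1], [134, 0, 0, 0, 0, 0, 1], [134, 0, 0, 0, 0, 0, 1], [134, 0, 0, 0, 0, 0, 1]]]}}

```text
t: 2.13
tool_pos: [0.6816, 0.2873, 0.111]
eef_rot: [0.706, -0.029, 0.707, 0.028]
force: [0.7, 0.7, 0.3]
grip_width: 1.001
```

```bash
python3 -c "
from h import *
s=snap('side');t=snap('top')
cv2.imwrite('pics/s2.png',np.hstack([cv2.resize(s['frame'][90:240,200:400],None,fx=2,fy=2),cv2.resize(t['frame'][90:240,60:260],None,fx=2,fy=2)]))"
```

```text
(no output)
```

View pics/s2.png

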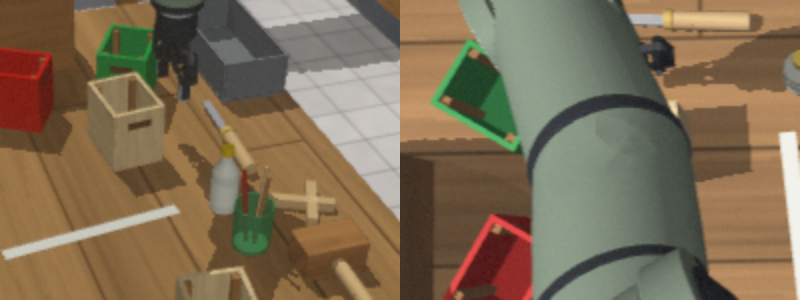

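The side crop shows the open fingers behind the left crate's far wall at crop (165–185,75–95), with nothing touched. Now pull.

{"name": "move_arm", "arguments": {"increments": [[[0, 0, -22, 0, 0, 0, 1], [0, 0, -36, 0, 0, 0, 1], [-3, 0, -50, 0, 0, 0, 1], [-8, 0, -64, 0, 0, 0, 1], [-13, 0, -78, 0, 0, 0, 1], [-17, 0, -92, 0, 0, 0, 1], [-20, 0, -106, 0, 0, 0, 1], [-22, 0, -118, 0, 0, 0, 1]]]}}

```text
t: 2.9
tool_pos: [0.5658, 0.2779, 0.1367]
eef_rot: [0.708, -0.027, 0.705, 0.029]
force: [2.2, -0.1, 2.4]
grip_width: 0.998
```

```bash
python3 -c "
from h import *
s=snap('side')
cv2.imwrite('pics/s3.png',cv2.resize(s['frame'][70:270,150:400],None,fx=2,fy=2))"
```

```text
(no output)
```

View pics/s3.png

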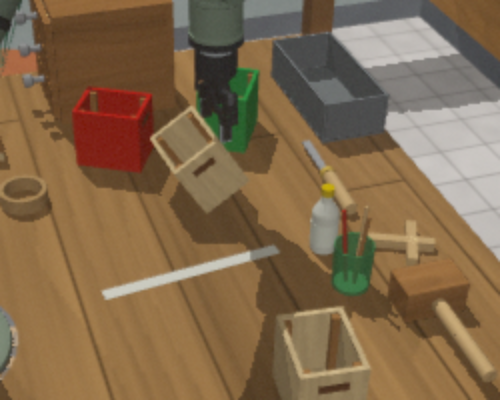

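The crate is tilted about 40° without sliding. Its mouth rim is at crop (150–215,110–165). I'll continue gently.

{"name": "move_arm", "arguments": {"increments": [[[0, 0, -8, 0, 0, 0, 1], [0, 0, -15, 0, 0, 0, 1], [0, 0, -22, 0, 0, 0, 1], [0, 0, -28, 0, 0, 0, 1], [0, 0, -28, 0, 0, 0, 1], [0, 0, -28, 0, 0, 0, 1], [0, 0, -28, 0, 0, 0, 1], [0, 0, -28, 0, 0, 0, 1]]]}}

```text
t: 3.62
tool_pos: [0.5375, 0.2748, 0.1331]
eef_rot: [0.707, -0.028, 0.707, 0.028]
force: [1.4, 0.2, -1.4]
grip_width: 0.996
```

```bash
python3 -c "
from h import *
s=snap('side')
cv2.imwrite('pics/s4.png',cv2.resize(s['frame'][70:270,150:400],None,fx=2,fy=2))"
```

```text
(no output)
```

View pics/s4.png

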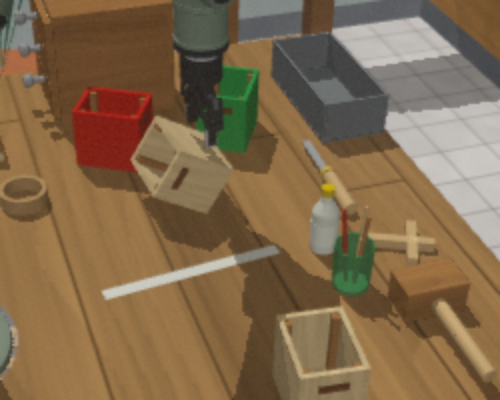

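It's around 60–65° now, with the mouth at crop (135–170,120–200), either falling or still resting on something. I'll wait three rows and look at numbers from a mask before doing more.

{"name": "move_arm", "arguments": {"increments": [[[0, 0, 0, 0, 0, 0, 1], [0, 0, 0, 0, 0, 0, 1], [0, 0, 0, 0, 0, 0, 1], [0, 0, 0, 0, 0, 0, 1]]]}}

```text
t: 4.0
tool_pos: [0.5373, 0.2748, 0.1333]
eef_rot: [0.707, -0.028, 0.707, 0.028]
force: [0.4, -0.8, -1.0]
grip_width: 1.001
```

```bash
python3 -c "
from h import *
s=snap('side')
o=cv2.imread('pics/s4.png')
n=cv2.resize(s['frame'][70:270,150:400],None,fx=2,fy=2)
d=cv2.absdiff(o,n).max(2); print((d>30).sum(), cv2.boundingRect(cv2.findNonZero((d>30).astype(np.uint8))) if (d>30).any() else '')
cv2.imwrite('pics/s5.png',cv2.resize(s['frame'][80:200,190:290],None,fx=5,fy=5))"
```

```text
6370 (118, 116, 130, 145)
```

View pics/s5.png

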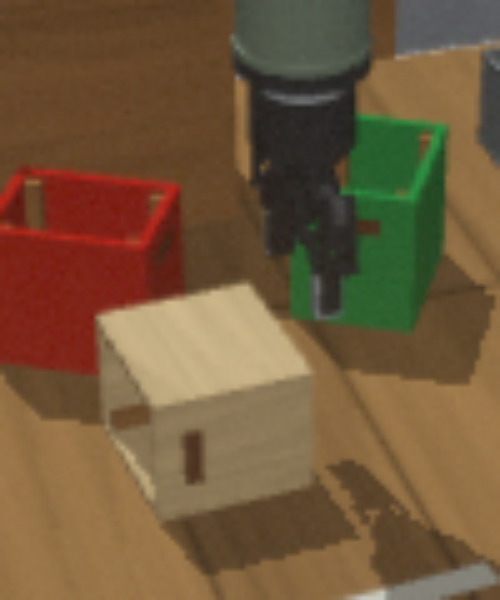

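The left crate now lies tipped, with its top face at crop (100–310,285–410) and clear of the red crate. Its underside faces away from both cameras: the top camera sits at x=0.458 and the underside is at x≈0.53. I'll tip the right crate next and then deal with seeing the stamp.

```bash
python3 -c "
from h import *
to(.5375,.2748,.25,.079);to(.634,-.2945,.25,-.121)"
```

```text
(0.5375, 0.2748, 0.25, 0.079) -> [-1.167e+02 -1.000e-01  2.000e-01] [ 0. -0. -0.]
(0.634, -0.2945, 0.25, -0.121) -> [-116.7 -575.2   51.4] [11.5 -0.  -0. ]
```

{"name": "move_arm", "arguments": {"increments": [[[-40, 0, 0, 0, 0, 0, 1], [-80, 0, 0, 0, 0, 0, 1], [-117, -20, 2, 0, 0, 0, 1], [-117, -150, 12, 4, 0, 0, 1], [-117, -290, 26, 8, 0, 0, 1], [-117, -290, 26, 8, 0, 0, 1], [-117, -290, 26, 8, 0, 0, 1], [-117, -290, 26, 8, 0, 0, 1]]]}}

```text
t: 4.72
tool_pos: [0.5754, 0.0479, 0.2505]
eef_rot: [0.707, 0.021, 0.707, -0.021]
force: [0.6, 0.4, 0.7]
grip_width: 1.002
```

```bash
python3 -c "
from h import *
to(.634,-.2945,.25,-.121)"
```

```text
(0.634, -0.2945, 0.25, -0.121) -> [   0.5 -338.3   79.1] [ 3.5  0.  -0. ]
```

{"name": "move_arm", "arguments": {"increments": [[[0, -338, 79, 3.5, 0, 0, 1], [0, -338, 79, 3.5, 0, 0, 1], [0, -338, 79, 3.5, 0, 0, 1], [0, -338, 79, 3.5, 0, 0, 1], [0, -338, 79, 3.5, 0, 0, 1], [0, -338, 79, 3.5, 0, 0, 1], [0, -338, 79, 3.5, 0, 0, 1], [0, -338, 79, 3.5, 0, 0, 1]]]}}

```text
t: 5.38
tool_pos: [0.6315, -0.2808, 0.2504]
eef_rot: [0.706, 0.043, 0.706, -0.043]
force: [-0.1, 0.4, 0.0]
grip_width: 1.0
```

```bash
python3 -c "
from h import *
to(.634,-.2945,.25,-.121); to(.634,-.2945,.11,-.121)
s=snap('top')
L=s['frame']; cv2.imwrite('pics/t6.png',cv2.resize(L[130:250,100:250],None,fx=4,fy=4,interpolation=cv2.INTER_CUBIC))"
```

```text
(0.634, -0.2945, 0.25, -0.121) -> [  0.4 -13.3   4.2] [-0.  0. -0.]
(0.634, -0.2945, 0.11, -0.121) -> [140.4 -13.3   4.1] [-0.  0. -0.]
```

{"name": "move_arm", "arguments": {"increments": [[[10, -13, 4, 0, 0, 0, 1], [45, -13, 4, 0, 0, 0, 1], [80, -13, 4, 0, 0, 0, 1], [115, -13, 4, 0, 0, 0, 1], [140, -13, 4, 0, 0, 0, 1], [140, -13, 4, 0, 0, 0, 1], [140, -13, 4, 0, 0, 0, 1]]]}}

```text
t: 6.02
tool_pos: [0.6336, -0.2913, 0.1094]
eef_rot: [0.705, 0.043, 0.707, -0.042]
force: [0.4, -0.9, 1.2]
grip_width: 0.996
```

{"name": "move_arm", "arguments": {"increments": [[[0, 0, -16, 0, 0, 0, 1], [0, 0, -32, 0, 0, 0, 1], [-3, 0, -46, 0, 0, 0, 1], [-8, 0, -60, 0, 0, 0, 1], [-13, 0, -74, 0, 0, 0, 1], [-17, 0, -88, 0, 0, 0, 1], [-20, 0, -100, 0, 0, 0, 1], [-22, 0, -110, 0, 0, 0, 1]]]}}

```text
t: 6.68
tool_pos: [0.5259, -0.2792, 0.1356]
eef_rot: [0.708, 0.042, 0.704, -0.043]
force: [2.6, -1.5, 5.2]
grip_width: 1.0
```

{"name": "move_arm", "arguments": {"increments": [[[0, 0, -8, 0, 0, 0, 1], [0, 0, -15, 0, 0, 0, 1], [0, 0, -22, 0, 0, 0, 1], [0, 0, -30, 0, 0, 0, 1], [0, 0, -34, 0, 0, 0, 1], [0, 0, -34, 0, 0, 0, 1], [0, 0, -34, 0, 0, 0, 1], [0, 0, -34, 0, 0, 0, 1]]]}}

```text
t: 7.35
tool_pos: [0.4912, -0.2746, 0.132]
eef_rot: [0.706, 0.043, 0.706, -0.043]
force: [-0.0, -0.0, -0.9]
grip_width: 0.999
```

{"name": "move_arm", "arguments": {"increments": [[[0, 0, 0, 0, 0, 0, 1], [0, 0, 0, 0, 0, 0, 1], [-40, 0, 0, 0, 0, 0, 1], [-80, 0, 0, 0, 0, 0, 1], [-120, 30, 80, 0, 0, 0, 1], [-120, 60, 120, 0, 0, 0, 1], [-120, 100, 120, 0, 0, 0, 1], [-120, 130, 120, 0, 0, 0, 1]]]}}

```text
t: 8.02
tool_pos: [0.6154, -0.1841, 0.2504]
eef_rot: [0.706, 0.043, 0.705, -0.044]
force: [0.7, -0.5, 0.2]
grip_width: 0.997
```

```bash
python3 -c "
from h import *
a=snap('top')['frame'];b=snap('side')['frame']
a=cv2.resize(a[130:270,90:450],(800,311),interpolation=cv2.INTER_CUBIC); b=cv2.resize(b[80:300,130:400],(349,284))
cv2.imwrite('pics/c7.png',np.vstack([a,np.hstack([b,np.zeros((284,451,3),np.uint8)])]))"
```

```text
(no output)
```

View pics/c7.png

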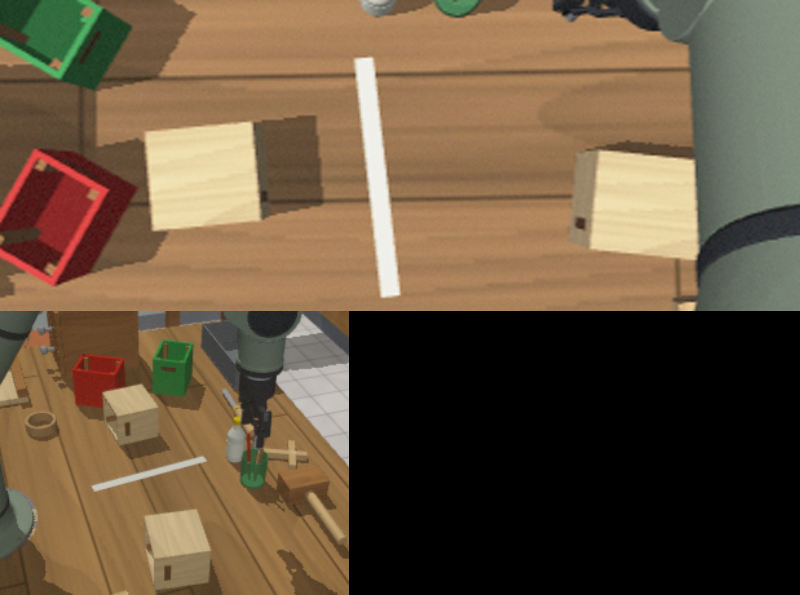

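Both crates lie tipped: the left one's top face is at crop (145–262,122–230), the right one's left face edge at (596,150)–(590,248). Neither underside is visible to either camera. Pushing the right crate sideways near its mouth should yaw it about the underside centre by about 40°, which turns the underside into the top camera's view. It can be turned back afterwards.

```bash
python3 -c "
from h import *
s=snap('top'); k=800/360
L=[onz(s,x/k+90,y/k+130,.1) for x,y in[(145,131),(252,122),(262,220),(153,230)]]
print(np.round(L,3)); 
print([onz(s,x/k+90,y/k+130,.1).round(3) for x,y in[(596,150),(590,248)]])
to(.396,-.165,.25,-.121);to(.396,-.165,.075,-.121);to(.37,-.27,.075,-.121)"
```

```text
[[0.513 0.338 0.1  ]
 [0.522 0.208 0.1  ]
 [0.403 0.198 0.1  ]
 [0.394 0.329 0.1  ]]
[array([ 0.48 , -0.207,  0.1  ]), array([ 0.362, -0.196,  0.1  ])]
(0.396, -0.165, 0.25, -0.121) -> [  -0.7  -10.2 -219. ] [ 0.3  0.  -0.1]
(0.396, -0.165, 0.075, -0.121) -> [ 174.3  -10.4 -219. ] [ 0.3  0.  -0.1]
(0.37, -0.27, 0.075, -0.121) -> [ 174.2 -117.7 -232.7] [ 0.3  0.  -0.1]
```

{"name": "move_arm", "arguments": {"increments": [[[0, -10, -225, 0, 0, 0, -1], [0, -10, -225, 0, 0, 0, -1], [0, -10, -225, 0, 0, 0, -1], [0, -10, -225, 0, 0, 0, -1], [0, -10, -225, 0, 0, 0, -1], [0, -10, -225, 0, 0, 0, -1], [0, -10, -225, 0, 0, 0, -1]]]}}

```text
t: 8.75
tool_pos: [0.3845, -0.1673, 0.2499]
eef_rot: [0.705, 0.044, 0.706, -0.044]
force: [0.4, -1.0, -0.2]
grip_width: 0.005
```

```bash
python3 -c "
from h import *
to(.39,-.165,.075,-.121);to(.365,-.27,.075,-.121);print(env.read_state()['grip_width'])"
```

```text
(0.39, -0.165, 0.075, -0.121) -> [174.9   3.    5.3] [-0.2 -0.   0. ]
(0.365, -0.27, 0.075, -0.121) -> [ 174.9 -104.3   -6.5] [-0.2 -0.   0. ]
0.0048494018831268
```

{"name": "move_arm", "arguments": {"increments": [[[40, 3, 5, 0, 0, 0, -1], [80, 3, 5, 0, 0, 0, -1], [120, 3, 5, 0, 0, 0, -1], [150, 3, 5, 0, 0, 0, -1], [175, 3, 5, 0, 0, 0, -1], [175, 3, 5, 0, 0, 0, -1]]]}}

```text
t: 9.25
tool_pos: [0.392, -0.1641, 0.071]
eef_rot: [0.704, 0.043, 0.708, -0.043]
force: [-1.5, 0.0, -0.1]
grip_width: 0.002
```

{"name": "move_arm", "arguments": {"increments": [[[0, -14, 0, 0, 0, 0, -1], [0, -28, -1, 0, 0, 0, -1], [0, -42, -3, 0, 0, 0, -1], [0, -56, -5, 0, 0, 0, -1], [0, -70, -7, 0, 0, 0, -1], [0, -84, -9, 0, 0, 0, -1], [0, -98, -12, 0, 0, 0, -1], [0, -107, -14, 0, 0, 0, -1]]]}}

```text
t: 9.92
tool_pos: [0.3668, -0.2706, 0.076]
eef_rot: [0.706, 0.043, 0.705, -0.044]
force: [-0.8, 2.6, 0.9]
grip_width: -0.0
```

```bash
python3 -c "
from h import *
a=snap('top')['frame']
cv2.imwrite('pics/t8.png',cv2.resize(a[150:280,290:450],None,fx=4,fy=4,interpolation=cv2.INTER_CUBIC))"
```

```text
(no output)
```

View pics/t8.png

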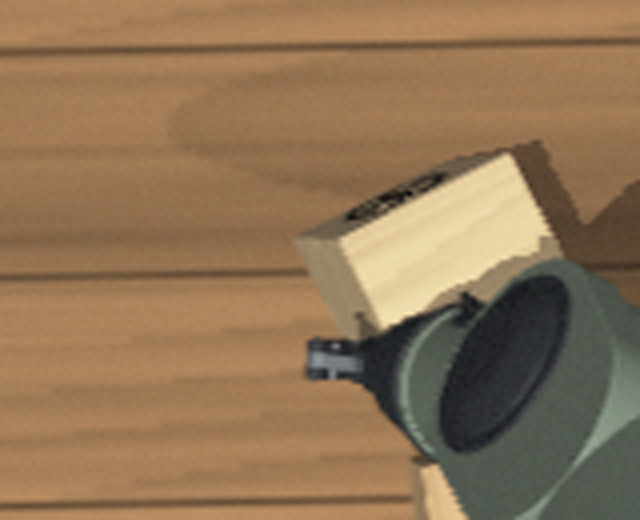

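The burnt ring shows on the right crate's underside at crop (345–445,172–225), so the right crate is the stamped one. It has yawed about 30°. Next I measure its pose, then push it from the outer side: the mouth end first to straighten it, then two-finger pushes toward the line.

```bash
python3 -c "
from h import *
s=snap('top')
A=onz(s,340/4+289.9,238/4+149.9,.1);B=onz(s,510/4+289.9,153/4+149.9,.1)
y=(A-B)[:2]; l=np.linalg.norm(y); y/=l; x=np.array([y[1],-y[0]]); O=(A+B)[:2]/2
print('A,B',A,B,'len',l,'yaw',np.degrees(np.arctan2(x[1],x[0])),'O',O,'centre',O-.06*x,'mouthR',O-.12*x-.065*y,'mouthL',O-.12*x+.065*y, 'farR',O-.065*y)
P=O-.1*x-.065*y; print('contact',P)
print(onz(s,404,280,.015))
"
```

```text
A,B [ 0.44736714 -0.25092365  0.1       ] [ 0.5023199  -0.36720875  0.1       ] len 0.1286158269566663 yaw 25.293977113506802 O [ 0.47484352 -0.3090662 ] centre [ 0.42059587 -0.33470197] mouthR [ 0.39412031 -0.41910602] mouthL [ 0.33857614 -0.30156945] farR [ 0.50261561 -0.36783448]
contact [ 0.41220286 -0.41056076]
[ 0.24031967 -0.35766679  0.015     ]
```

{"name": "move_arm", "arguments": {"increments": [[[0, 15, 0, 0, 0, 0, -1], [0, 30, 0, 0, 0, 0, -1], [-40, 30, 0, 0, 0, 0, 1], [-80, 30, 0, 0, 0, 0, 1], [-120, 30, 0, 0, 0, 0, 1], [-160, 30, 0, 0, 0, 0, 1], [-175, 30, 0, 0, 0, 0, 1]]]}}

```text
t: 10.6
tool_pos: [0.372, -0.239, 0.255]
eef_rot: [0.708, 0.042, 0.704, -0.044]
force: [0.2, -0.5, 0.5]
grip_width: 0.71
```

```bash
python3 -c "
from h import *
to(.45,-.48,.25,-np.pi/2+.03);print(env.read_state()['qpos'].round(2))"
```

```text
(0.45, -0.48, 0.25, -1.5407963267948965) -> [   6.1 -229.8  106.5] [81.3  0.4 -0.2]
[ 0.4   0.21  0.05  2.05 -0.01  0.87  1.9 ]
```

{"name": "move_arm", "arguments": {"increments": [[[0, -30, 13, 7, 0, 0, 1], [0, -60, 26, 14, 0, 0, 1], [0, -90, 40, 21, 0, 0, 1], [0, -120, 54, 28, 0, 0, 1], [0, -150, 68, 35, 0, 0, 1], [0, -180, 82, 42, 0, 0, 1], [0, -210, 96, 49, 0, 0, 1], [0, -230, 106, 56, 0, 0, 1]]]}}

```text
t: 11.27
tool_pos: [0.4488, -0.4819, 0.2502]
eef_rot: [0.602, 0.371, 0.602, -0.371]
force: [-1.1, -0.2, 0.6]
grip_width: 1.001
```

```bash
python3 -c "
from h import *
to(.45,-.48,.25,-np.pi/2+.03)"
```

```text
(0.45, -0.48, 0.25, -1.5407963267948965) -> [ 0.2  1.9 -1.2] [25.  0. -0.]
```

{"name": "move_arm", "arguments": {"increments": [[[0, 2, -1, 7, 0, 0, 1], [0, 2, -1, 14, 0, 0, 1], [0, 2, -1, 21, 0, 0, 1], [35, 2, -1, 25, 0, 0, 1], [75, 2, -1, 25, 0, 0, 1], [115, 2, -1, 25, 0, 0, 1], [155, 2, -1, 25, 0, 0, 1], [190, 2, -1, 25, 0, 0, 1]]]}}

```text
t: 11.93
tool_pos: [0.4499, -0.4769, 0.0579]
eef_rot: [0.509, 0.491, 0.509, -0.491]
force: [0.8, -1.2, -0.5]
grip_width: 0.998
```

```bash
python3 -c "
from h import *
to(.45,-.33,.06,-np.pi/2+.03)"
```

```text
(0.45, -0.33, 0.06, -1.5407963267948965) -> [  -2.     5.5 -146.8] [ 0.4 -0.1 -0. ]
```

{"name": "move_arm", "arguments": {"increments": [[[0, 0, -25, 0, 0, 0, 1], [0, 2, -40, 0, 0, 0, 1], [0, 2, -54, 0, 0, 0, 1], [0, 3, -68, 0, 0, 0, 1], [0, 3, -82, 0, 0, 0, 1], [0, 4, -96, 0, 0, 0, 1], [0, 4, -110, 0, 0, 0, 1], [0, 5, -124, 0, 0, 0, 1]]]}}

```text
t: 12.6
tool_pos: [0.4502, -0.3531, 0.06]
eef_rot: [0.509, 0.491, 0.509, -0.491]
force: [-0.4, -2.5, -0.9]
grip_width: 1.002
```

```bash
cat >> h.py <<'E'
def crate(s,x0=300,x1=450):
    "lit top face of a lying crate: min-area rectangle of the pale plywood -> centre and yaw at z=0.1"
    h=cv2.cvtColor(s['frame'],cv2.COLOR_BGR2HSV); m=cv2.inRange(h,(12,40,205),(30,125,255))
    m[:140]=0;m[275:]=0;m[:,:x0]=0;m[:,x1:]=0
    m=cv2.morphologyEx(m,cv2.MORPH_OPEN,np.ones((3,3)))
    c=max(cv2.findContours(m,0,2)[0],key=cv2.contourArea); r=cv2.minAreaRect(c)
    W=np.array([onz(s,*p,.1)[:2] for p in cv2.boxPoints(r)])
    print('rect',np.round(r[0],1),np.round(r[1],1),'centre',W.mean(0).round(4),'corners',W.round(3).tolist())
E
python3 -c "
from h import *
s=snap('top'); crate(s); crate(s,140,240)
a=snap('side')['frame']
cv2.imwrite('pics/t9.png',np.hstack([cv2.resize(s['frame'][150:280,290:450],None,fx=2.5,fy=2.5),cv2.resize(a[180:310,200:360],None,fx=2.5,fy=2.5)]))"
```

```text
rect [385.5 221.7] [48.2 44.5] centre [ 0.4142 -0.2783] corners [[0.358, -0.21], [0.477, -0.217], [0.471, -0.347], [0.352, -0.339]]
rect [180.6 208.9] [44.7 48.2] centre [0.4585 0.2702] corners [[0.514, 0.34], [0.523, 0.211], [0.403, 0.201], [0.394, 0.33]]
```

View pics/t9.png

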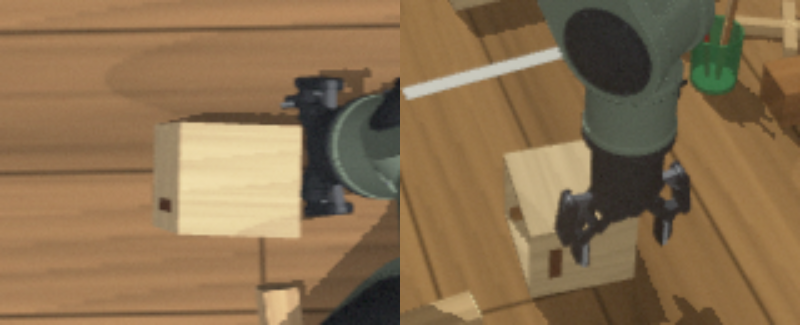

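The crate is straightened (centre (0.414,−0.278), still lying), but the far finger overhangs its far corner at crop (320,90). I'll back off, shift 32 mm nearer the robot, narrow the fingers and push on.

{"name": "move_arm", "arguments": {"increments": [[[0, 0, 20, 0, 0, 0, 0.5], [0, 0, 20, 0, 0, 0, 0.5], [0, -20, 20, 0, 0, 0, 0.5], [0, -32, 20, 0, 0, 0, 0.5], [0, -32, 10, 0, 0, 0, 0.5], [0, -32, -2, 0, 0, 0, 0.5], [0, -32, -14, 0, 0, 0, 0.5], [0, -32, -26, 0, 0, 0, 0.5]]]}}

```text
t: 13.37
tool_pos: [0.4175, -0.3282, 0.0598]
eef_rot: [0.509, 0.491, 0.509, -0.491]
force: [0.1, -2.5, -0.2]
grip_width: 0.751
```

{"name": "move_arm", "arguments": {"increments": [[[0, 0, -14, 0, 0, 0, 0.5], [0, 1, -28, 0, 0, 0, 0.5], [0, 1, -42, 0, 0, 0, 0.5], [0, 2, -56, 0, 0, 0, 0.5], [0, 2, -70, 0, 0, 0, 0.5], [0, 3, -84, 0, 0, 0, 0.5], [0, 3, -98, 0, 0, 0, 0.5], [0, 4, -112, 0, 0, 0, 0.5]]]}}

```text
t: 14.03
tool_pos: [0.4168, -0.2158, 0.0597]
eef_rot: [0.509, 0.491, 0.509, -0.491]
force: [-0.2, -2.9, 1.3]
grip_width: 0.749
```

```bash
python3 -c "
from h import *
s=snap('top'); crate(s,270,400); to(.42,-.06,.06,-np.pi/2+.03)"
```

```text
rect [332.7 223.1] [44.8 48.5] centre [ 0.413  -0.1366] corners [[0.47, -0.069], [0.476, -0.2], [0.356, -0.204], [0.35, -0.074]]
(0.42, -0.06, 0.06, -1.5407963267948965) -> [  -0.2    8.9 -152.7] [ 0.5 -0.1  0. ]
```

{"name": "move_arm", "arguments": {"increments": [[[0, 0, -14, 0, 0, 0, 0.5], [0, 1, -28, 0, 0, 0, 0.5], [0, 1, -42, 0, 0, 0, 0.5], [0, 2, -56, 0, 0, 0, 0.5], [0, 2, -70, 0, 0, 0, 0.5], [0, 3, -84, 0, 0, 0, 0.5], [0, 3, -98, 0, 0, 0, 0.5], [0, 4, -112, 0, 0, 0, 0.5]]]}}

```text
t: 14.75
tool_pos: [0.4166, -0.1043, 0.0596]
eef_rot: [0.509, 0.491, 0.509, -0.491]
force: [0.2, -1.9, -1.4]
grip_width: 0.75
```

```bash
python3 -c "
from h import *
s=snap('top'); crate(s,240,400); to(.42,-.025,.06,-np.pi/2+.03)"
```

```text
rect [290.9 224.1] [45.  48.3] centre [ 0.4125 -0.0246] corners [[0.47, 0.042], [0.475, -0.088], [0.354, -0.091], [0.35, 0.038]]
(0.42, -0.025, 0.06, -1.5407963267948965) -> [ -0.4   6.2 -76.5] [ 0.5 -0.1  0.1]
```

Remaining: 78 mm.

{"name": "move_arm", "arguments": {"increments": [[[0, 0, -13, 0, 0, 0, 0.5], [0, 1, -26, 0, 0, 0, 0.5], [0, 1, -39, 0, 0, 0, 0.5], [0, 2, -52, 0, 0, 0, 0.5], [0, 2, -64, 0, 0, 0, 0.5], [0, 3, -73, 0, 0, 0, 0.5], [0, 3, -78, 0, 0, 0, 0.5], [0, 3, -78, 0, 0, 0, 0.5]]]}}

```text
t: 15.47
tool_pos: [0.4172, -0.0264, 0.0596]
eef_rot: [0.509, 0.491, 0.509, -0.491]
force: [0.0, 0.4, -0.9]
grip_width: 0.748
```

```bash
python3 -c "
from h import *
s=snap('top'); crate(s,230,340)"
```

```text
rect [259.2 224.6] [45.1 43.6] centre [0.4126 0.0603] corners [[0.471, 0.12], [0.474, 0.003], [0.354, 0.0], [0.351, 0.117]]
```

{"name": "move_arm", "arguments": {"increments": [[[0, 0, 20, 0, 0, 0, 0.5], [0, 0, 50, 0, 0, 0, 0.5], [0, 0, 85, 0, 0, 0, 0.5], [-40, 0, 110, 0, 0, 0, 0.5], [-80, 0, 140, 0, 0, 0, 0.5], [-120, 0, 180, 0, 0, 0, 0.5], [-160, 0, 220, 0, 0, 0, 0.5], [-180, 0, 250, 0, 0, 0, 0.5]]]}}

```text
t: 16.18
tool_pos: [0.4243, -0.2503, 0.2177]
eef_rot: [0.509, 0.491, 0.508, -0.491]
force: [1.9, -0.2, -0.5]
grip_width: 0.749
```

```bash
python3 -c "
from h import *
s=snap('top'); crate(s,230,340); crate(s,140,230)
t=snap('side')['frame']
a=cv2.resize(s['frame'],(400,300));b=cv2.resize(t,(400,300))
cv2.imwrite('pics/f.png',np.hstack([a,b]))
o=cv2.imread('pics/top0.png'); d=cv2.absdiff(o,s['frame']).max(2)
for n,(x,y,r) in dict(glue=(260,126,12),jar=(298,123,14),chisel=(200,100,30),mallet=(325,90,20),joint=(274,86,16),tape=(160,295,18),green=(113,139,20),red=(117,226,20),offcut=(404,280,14)).items(): print(n,(d[y-r:y+r,x-r:x+r]>40).mean().round(3))"
```

```text
rect [261.7 224.5] [44.7 48.6] centre [0.4128 0.0535] corners [[0.47, 0.121], [0.475, -0.01], [0.355, -0.013], [0.351, 0.116]]
rect [180.6 208.9] [44.7 48.2] centre [0.4585 0.2702] corners [[0.514, 0.34], [0.523, 0.211], [0.403, 0.201], [0.394, 0.33]]
glue 0.0
jar 0.0
chisel 0.0
mallet 0.0
joint 0.0
tape 0.255
green 0.0
red 0.0
offcut 0.537
```

View pics/f.png

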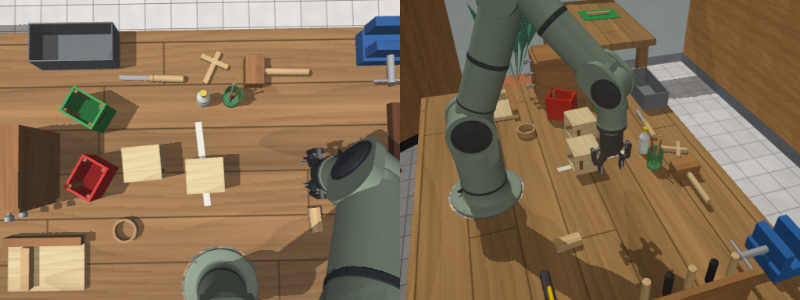

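The final picture shows the stamped crate across the line at (206,175), with line visible beyond both ends. The other crate is at (142,162), and the offcut (316,217) and tape (125,230) are where they were, with only the shadows changed. Crate centre is y=0.0535 against 0.054 for the line there. Handing in.

```bash
python3 -c "
from h import *
print(env.close_job())"
```

```text
the job is handed in; nothing more can be done
None
```

Both crates lie tipped towards the robot, and the stamped one (the right-hand crate) rests across the dispatch line. I handed the job in at about 16 s of the 64 s allowed.

- **Finding the stamp:** once tipped, both undersides faced away from both cameras. I pushed the right crate near its mouth until it had turned about 30°, and its underside then showed the burnt ring. Seeing that took one extra push on that crate beyond the task's steps.
- **Placing the stamped crate:** I pushed it sideways with the fingers, which also straightened it. The last top view puts its centre at y = 0.0535 m, against 0.054 m for the line at that spot. It is about 1–2° off straight and still lies on its near side, 100 mm high.
- **The other crate:** its top face measured the same in the last two readings of it, centre (0.4585, 0.2702). It slid back about 16 mm as it fell.
- **Everything else:** a picture comparison showed no change at the glue, jar, chisel, mallet, lap joint, or the green and red crates. It did flag the tape (0.26) and the offcut (0.54). In the final picture both are in their original places, so I put that down to the arm's shadow, but I did not re-measure them.

The highest wrist force I read was about 6 N.

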